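Clear the sherd and stack the finds cases

ROBOT

A 7-joint arm with a two-finger parallel gripper is mounted at the origin on the work surface. World frame = base frame: x ahead of the robot, y to its left, z up, the work surface at z = 0. Lengths are in mm, angles in rad, forces in N, time in s.
With the tool pointing down it reaches from about 350 to 900 mm from the base axis. Payload 19.9 kg.
Tool frame: the origin (TCP) lies midway between the tips of the shut fingers; the grasp point (between the pads) lies 19 mm behind it; z points along the fingers, x is the direction in which the jaws open and shut, and the axes are right-handed (so a half turn about z gives the same grasp; the last joint's range is limited). The gripper opens to 94 mm and grips with 3 to 60 N. Pads are 16 mm wide; open, the fingers measure 119 mm over their backs; the gripper's body (75 mm by 177 mm) begins 78 mm behind the grasp point.
Start: joints at [-1.185, 0.417, -0.01, 1.614, 0.005, 1.111, -0.053], TCP at [258.712, 568.917, 205.425] pointing down, gripper open.
Joint ranges: [-2.81, 2.81], [-0.39, 2.02], [-1.27, 1.25], [0.06, 2.57], [-1.19, 4.33], [0.19, 2], [-2.82, 2.82]. Speed limits (rad/s): [1.89, 1.89, 2.39, 2.39, 3.01, 3.01, 3.01].

INTERFACE

Orientations are given as a unit quaternion [x, y, z, w].
In Python, from rig import robot gives the robot as it stands.
- The arm moves only by the tool step_arm, never from a script. Its arguments are lists of equal length, an entry for each row: "travel": the shift along the tool's x, y, z in mm, a list of three; "roll": the turn about the tool's z in degrees. In form: {"travel": [[dx, dy, dz], ...], "roll": [roll, ...]}. A call has 1 to 5 rows; each row is the pose to reach, as a shift and turn from the pose commanded when the call began, along the tool's axes at that moment; what a row does not reach only later rows make up. A row lasts 1/8 s, in which the tool goes at most 62.5 mm and 10.7 degrees, less where a joint would pass 70% of its speed; a pose out of reach is approached as far as the arm can. A call with a gripper value outside its range is refused whole. "hand" is the opening, from 0 (shut) to 1 (fully open), set as the call begins (left out, the last holds). The fingers move at their own pace and stop on an object; the grip force is fixed at half the most. Time passes only in rows, so rows that repeat a pose let the fingers close. It gives the time, the measured TCP pose, the force and the opening at its end, in the units of the state.
- robot.get_state(): the state, without advancing time (a new reading comes with each control period).
- robot.camera(name): name is "scene" or "top" or "wrist"; returns a dict with "pixels" (420x560x3 uint8, red, green, blue), "range_z" (420x560 float32, mm along the optical axis (not along the pixel's ray), 0 where there is no reading), "intrinsics" (3x3 intrinsics, pixels), "k1" (the pictures are not rectified: a ray, as slopes to the right and down, at radius r is drawn at 1 + k1 r^2 times it, then the intrinsics apply), "pose" (4x4, takes a point from camera to world coordinates); the wrist camera has in their place "mount" (4x4, takes a point from camera to tool coordinates, whose origin is the TCP and whose axes are the tool frame's). Camera axes: x right, y up, looking along -z (the intrinsics and any distortion apply to the point x, -y, -z); pixel columns grow to the right and rows downward; lengths in mm; the calibration is good to about 2 mm. A picture is of the moment at which its call begins: read the wrist's pose just before it.
- robot.sign_off(): hands the job in, once; it reports no verdict.
The state is a dict: "t": time; "joints": joint angles; "joint_velocities": joint speeds; "joint_efforts": joint torques, N m; "tool_pos": TCP position; "tool_rot": TCP orientation; "ft_force": force on the tool from outside, world axes, zero at the start; "ft_torque": the same for the moment, N m; "finger_gap": opening from 0.0 (shut) to 1.0 (fully open).
Only numpy, scipy, OpenCV 4.12 (cv2) and the standard library are available. Lean on these libraries where they do the work, as an engineer would, in place of code of your own. Each camera call takes 0.05 s, during which the arm holds its last target. There are 200 camera calls.

TASK

The big arched potsherd was left lying on the deepest of the three plywood finds cases: lay it, hollow side down and flat, in the large empty bay of the finds tray. Then stack the other two cases squarely on the deepest one where it stands, the middle-height case first and the shallowest on top, same way up, long sides parallel and edges lined up to within a centimetre. Set everything down gently, drop nothing, and leave the bottle, pot and other things on the table undisturbed.

Things in the scene. Friction and masses are not known exactly. Their poses are not given: they have to be found in the camera images.
- case_deep: plain plywood lidded case, closed, 120 (own x) x 60 (own y) x 70 mm high, about 650 g, with a dark lid seam and a small steel latch in the middle of each short side. Origin: centre of its underside; z up. The tallest of the three same-footprint cases; stands on the table, loose, and is the foot of the column; the sherd lies on its lid at the start.
- case_mid: plain plywood lidded case, closed, 120 (own x) x 60 (own y) x 50 mm high, about 400 g, with a dark lid seam and a small steel latch in the middle of each short side. Origin: centre of its underside; z up. The middle-height case; stands on the table, loose.
- case_shallow: plain plywood lidded case, closed, 120 (own x) x 60 (own y) x 35 mm high, about 280 g, with a dark lid seam and a small steel latch in the middle of each short side. Origin: centre of its underside; z up. The lowest of the three cases; stands on the table, loose.
- sherd: large terracotta potsherd, rigid, about 160 g, arched like a piece of roof tile and lying hollow side down; about 105 long (own x, ragged ends) x 58 wide at its foot (own y) x 36 mm high, wall 8 mm; the lower 17 mm of its two long sides are nearly upright and can be pinched across y. Origin: middle of its underside, between the two feet; z up through the crown.
- tray: fixed open wooden finds tray, 224 (own x) x 142 (own y) mm, floor 6 mm thick, walls 6 mm thick rising to 30 mm above the table. A divider parts it into a large empty bay (own -x side, 139 x 130 mm inside) and a small bay (own +x side, 67 x 130 mm) filled with small fragments. Origin: centre of its underside; z up.
- tray_bay (a point): centre of the floor of the tray's large empty bay, 6 mm above the table; axes as the tray's.
- bottle: bystander: green glass bottle, 36 mm across, 100 mm high, standing beyond the deep case. Origin: centre of its underside.
- pot: bystander: small terracotta pot, 56 mm across, 60 mm high, standing beyond the middle-height case. Origin: centre of its underside.
- brush: bystander: blue-handled hand brush lying near the far edge of the table, roughly along the table's y, about 190 long and 42 mm wide, handle towards -y. Origin: near the middle of its length, on its underside.
- tape: bystander: roll of paper tape lying flat near the far edge, 90 mm across, 22 mm high. Origin: centre of its underside.
- mug: bystander: white mug, 76 mm across, 90 mm high, standing near the far edge, right of the middle. Origin: centre of its underside.
- jar: bystander: amber glass jar, 60 mm across, 70 mm high, standing near the far edge, left of the middle. Origin: centre of its underside.
Mind the look-alikes: they are no part of the job. Leave any green or yellow look-alike of the sherd alone.

How it is judged (in metres and radians):
On the way, in this order (a step that is already met when the one before it is completed fails the run):
1. the sherd lies flat, hollow side down, in the tray's large bay, released and at rest, while the deep case still stands in its place (x of sherd in the frame of tray_bay between -0.05 and 0.05 m and y of sherd in the frame of tray_bay between -0.05 and 0.05 m and z of sherd in the frame of tray_bay between -0.004 and 0.006 m and angle between sherd's own z axis and vertical below 0.12 rad and contact force between sherd and the fingers below 0.05 N and linear speed of sherd below 0.02 m/s and distance of case_deep from where it was at the start of the episode below 0.025 m and angle between case_deep's own z axis and vertical below 0.06 rad), for 0.2 s.
2. the middle-height case stands squarely on the deep case, released and at rest (horizontal distance between case_mid and case_deep below 0.012 m and angle between the x axis of case_mid and the x axis of case_deep, either way round below 0.12 rad and angle between case_mid's own z axis and vertical below 0.06 rad and z of case_mid in the frame of case_deep between 0.066 and 0.075 m and contact force between case_mid and the fingers below 0.05 N and linear speed of case_mid below 0.02 m/s), for 0.2 s.
3. the shallow case stands squarely on the middle-height case, released and at rest (horizontal distance between case_shallow and case_mid below 0.012 m and angle between the x axis of case_shallow and the x axis of case_mid, either way round below 0.12 rad and angle between case_shallow's own z axis and vertical below 0.06 rad and z of case_shallow in the frame of case_mid between 0.046 and 0.055 m and horizontal distance between case_shallow and case_deep below 0.018 m and contact force between case_shallow and the fingers below 0.05 N and linear speed of case_shallow below 0.02 m/s), for 0.2 s.
At the end, for the whole second after the job is handed in: Sherd flat (0.12 rad), hollow side down, on the large bay's floor. Deep case within 25 mm of its start; middle case on it, shallow on that, upright (0.06 rad), each centred on the one below within 12 mm (top one 18 mm from the foot), long sides parallel within 0.12 rad. All released, at rest (all of step 1 and all of step 2 and all of step 3 and linear speed of case_deep below 0.02 m/s); the robot touches nothing.
It fails at once if the sherd or a case is dropped (moves faster than 0.7 m/s with no finger on it, a free fall of about 25 mm) ((linear speed of sherd above 0.7 m/s and contact force between sherd and the fingers below 0.05 N) or (linear speed of case_deep above 0.7 m/s and contact force between case_deep and the fingers below 0.05 N) or (linear speed of case_mid above 0.7 m/s and contact force between case_mid and the fingers below 0.05 N) or (linear speed of case_shallow above 0.7 m/s and contact force between case_shallow and the fingers below 0.05 N)).
It fails at once if the sherd is turned over or stood on its side (tilted more than 1 rad) (angle between sherd's own z axis and vertical above 1 rad).
It fails at once if a bystander (bottle, pot, brush, tape, mug or jar) is moved more than 30 mm or tipped over (distance of any of bottle, pot, brush, tape, mug, jar from where it was at the start of the episode above 0.03 m or angle between any of bottle, pot, brush, tape, mug, jar's own z axis and vertical above 0.6 rad).
It also fails if it takes over 69 s, if anything falls off the work surface, if the arm or the gripper's body presses on something with over 40 N, if the wrist force passes 120 N, or if a joint passes its speed limit or range.

## Working session

There is one attempt and no reset: what is moved stays moved. The work goes in short steps, Python scripts to look and compute and a tool call to move; the robot and the scene stay as the last step left them, time stands still between calls to the robot, and variables do not carry over. Pictures are saved under pics/ and viewed, about 8 in all and at most 12, crops included, and the job is handed in when it is done.

Besides the shell and the picture viewer there is one more tool, called as a command line: name --pt "numbers of a row" for each row, then --argument value for the rest. step_arm: Moves the arm, as the interface text tells. Its arguments: {"type":"object","properties":{"travel":{"type":"array"},"roll":{"type":"array"},"hand":{"type":"number"}},"required":["travel","roll"]}

```bash
ls; mkdir -p pics
cat > h.py <<'E'
import numpy as np, cv2, pickle
from scipy.spatial.transform import Rotation as R
from rig import robot
def grab(name):
    s=robot.get_state(); c=robot.camera(name)
    if 'pose' not in c or c.get('pose') is None:
        T=np.eye(4);T[:3,:3]=R.from_quat(s['tool_rot']).as_matrix();T[:3,3]=s['tool_pos'];c['pose']=T@np.array(c['mount'])
    return c
def save(c,fn): cv2.imwrite('pics/'+fn,c['pixels'][:,:,::-1])
def rays(c,uv):
    K=np.array(c['intrinsics'],float);uv=np.array(uv,float).reshape(-1,1,2)
    # forward: d = s*(1+k1 r^2)
    n=cv2.undistortPointsIter(uv,K,np.array([c['k1'],0,0,0.]),None,None,(3,50,1e-9)).reshape(-1,2)
    return np.c_[n[:,0],-n[:,1],-np.ones(len(n))]
def onplane(c,uv,z):
    P=np.array(c['pose']);d=rays(c,uv)@P[:3,:3].T;o=P[:3,3]
    return o+d*((z-o[2])/d[:,2])[:,None]
def cloud(c):
    h,w=c['range_z'].shape;v,u=np.mgrid[:h,:w]
    d=rays(c,np.c_[u.ravel(),v.ravel()])*c['range_z'].reshape(-1,1)
    P=np.array(c['pose']);return (d@P[:3,:3].T+P[:3,3]).reshape(h,w,3)
E
python3 - <<'E'
from h import *
for n in ['top','scene','wrist']:
    c=grab(n);save(c,n+'0.png');pickle.dump(c,open(n+'0.pkl','wb'));print(n,np.round(c['pose'],2).tolist(),c['intrinsics'],c['k1'])
    p=cloud(c);print(np.nanpercentile(p[...,2],[1,25,50,75,99]))
s=robot.get_state();print(s)
E
```

```text
pics
top [[0.02, 1.0, -0.06, 418.81], [-1.0, 0.02, 0.02, 12.73], [0.02, 0.06, 1.0, 1267.49], [0.0, 0.0, 0.0, 1.0]] [[425.85089502   0.         277.58310609]
 [  0.         425.85089502 212.91329105]
 [  0.           0.           1.        ]] -0.034346417992914074
[-7.58898203e+02 -3.04769416e+00  2.26756375e-01  2.35304576e+01
  6.98711154e+02]
scene [[-0.57, -0.69, 0.44, 1043.21], [0.82, -0.47, 0.32, 403.62], [-0.01, 0.55, 0.83, 1083.27], [0.0, 0.0, 0.0, 1.0]] [[539.08246053   0.         282.61135284]
 [  0.         539.08246053 197.71199983]
 [  0.           0.           1.        ]] -0.1628951820973709
[-7.56550451e+02 -2.10000968e+00  5.01529705e-01  2.65317647e+01
  2.96933520e+02]
wrist [[0.41, -0.88, -0.24, 188.49], [0.91, 0.4, 0.11, 599.44], [-0.0, -0.26, 0.96, 385.62], [0.0, 0.0, 0.0, 1.0]] [[300.39341012   0.         281.04261785]
 [  0.         300.39341012 207.02610825]
 [  0.           0.           1.        ]] 0.008768671386249784
[-749.79389688    1.1829305     2.13211056  263.94323847  340.6737907 ]
{'t': 0.15, 'joints': array([-1.18550193,  0.41780906, -0.0103312 ,  1.61402148,  0.0046953 ,
        1.11069425, -0.05302279]), 'joint_velocities': array([ 2.76956030e-03, -1.54938481e-03, -7.05941737e-04, -2.68339678e-03,
       -7.03927518e-05,  1.07717943e-03,  3.11002578e-04]), 'joint_efforts': array([ 9.02414686e-04, -8.51524043e+01,  6.39430135e-01, -4.26137030e+01,
       -4.86916280e-02,  1.71046023e-02,  1.41839059e-04]), 'tool_pos': array([258.59586489, 568.6829708 , 204.99226799]), 'tool_rot': array([ 8.40817119e-01,  5.41319098e-01, -3.64294347e-04,  2.70996212e-04]), 'ft_force': array([-0.59971573, -0.00689197, -0.3237006 ]), 'ft_torque': array([-0.01758015,  0.01687473,  0.01456771]), 'finger_gap': 1.0024363675606573}
```

View pics/top0.png

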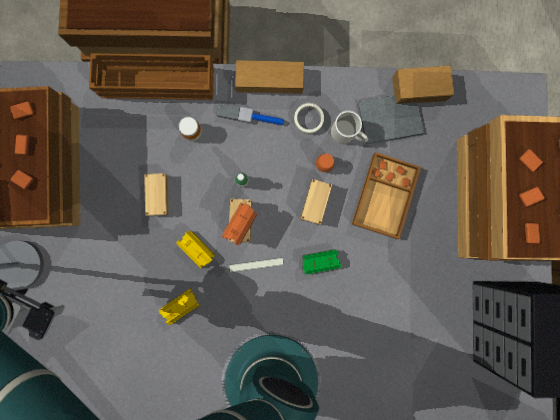

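View pics/scene0.png

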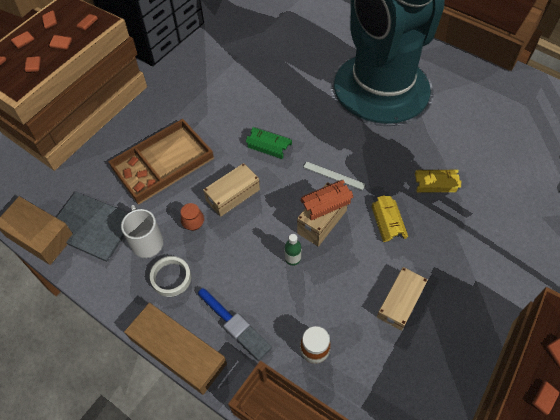

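The top view shows these candidates for the sherd:
- red-orange arched piece on the deep case at (239,221)
- green look-alike at (321,262)
- yellow look-alikes at (195,249) and (179,306)
- small red fragments in the tray near (390,172) and in the shelves

I choose (239,221): terracotta, lying on a case. The cases are at (155,194), which is probably shallow, and (317,201), in front of the pot, so mid. Next I measure.

Run:
```python
from h import *
T=pickle.load(open('top0.pkl','rb'));S=pickle.load(open('scene0.pkl','rb'))
def rect(p):
    (c,wh,a)=cv2.minAreaRect(p[:,:2].astype(np.float32)); 
    if wh[0]<wh[1]: wh=wh[::-1];a+=90
    return np.round(c,1),np.round(wh,1),round((a+90)%180-90,1)
rois={'T':{'shallow':(138,165,175,222),'mid':(298,175,336,228),'deepsherd':(218,192,262,246),'tray':(350,148,428,242)},
'S':{'shallow':(370,260,435,335),'mid':(195,155,268,222),'deepsherd':(290,175,360,250),'tray':(100,112,220,210)}}
for nm,c in (('T',T),('S',S)):
    P=cloud(c);hsv=cv2.cvtColor(c['pixels'],cv2.COLOR_RGB2HSV)
    for k,(a,b,d,e) in rois[nm].items():
        p=P[b:e,a:d].reshape(-1,3);h=hsv[b:e,a:d].reshape(-1,3).astype(int)
        ok=np.abs(p[:,2])<200;p=p[ok];h=h[ok]
        hist,ed=np.histogram(p[:,2],np.arange(-10,130,4));print(nm,k,'hist',[(int(x),int(n)) for x,n in zip(ed,hist) if n>25])
        if k=='deepsherd':
            red=((h[:,0]<9)|(h[:,0]>172))&(h[:,1]>140)&(h[:,2]>60);q=p[red];q=q[q[:,2]>60];print('  sherd',rect(q),np.percentile(q[:,2],[2,50,99]))
            q=p[~red];q=q[(q[:,2]>62)&(q[:,2]<78)];print('  deep',rect(q),np.median(q[:,2]))
        elif k=='tray':
            q=p[(p[:,2]>25)&(p[:,2]<34)];print('  tray',rect(q),len(q));print('  corners',cv2.boxPoints(cv2.minAreaRect(q[:,:2].astype(np.float32))).round())
        else:
            m=np.median(p[p[:,2]>25][:,2]);q=p[np.abs(p[:,2]-m)<7];print('  ',rect(q),m)
# crop
cr=cv2.resize(S['pixels'][150:260,270:380,::-1],None,fx=5,fy=5,interpolation=cv2.INTER_CUBIC);cv2.imwrite('pics/crop.png',cr)
```

```text
T shallow hist [(-6, 329), (-2, 687), (2, 166), (26, 34), (30, 339), (34, 391), (38, 53)]
   (array([540.6, 344.2]), array([117.9,  58.8]), 4.2) 34.242768687332045
T mid hist [(-6, 313), (-2, 628), (2, 138), (42, 92), (46, 463), (50, 307)]
   (array([ 527.2, -122. ]), array([121.1,  60.9]), -14.8) 49.09454713076104
T deepsherd hist [(-6, 366), (-2, 710), (2, 178), (62, 26), (66, 148), (70, 104), (86, 42), (90, 86), (94, 98), (98, 236), (102, 236), (106, 43)]Traceback (most recent call last):
  File "<stdin>", line 16, in <module>
    return _quantile_unchecked(
        a, q, axis, out, overwrite_input, method, keepdims, weights)
    return _ureduce(a,
                    func=_quantile_ureduce_func,
    ...<5 lines>...
                    overwrite_input=overwrite_input,
                    method=method)
    r = func(a, **kwargs)
    result = _quantile(arr,
                       quantiles=q,
    ...<2 lines>...
                       out=out,
                       weights=wgt)
    slices_having_nans = np.isnan(arr[-1, ...])
                                  ~~~^^^^^^^^^
IndexError: index -1 is out of bounds for axis 0 with size 0
```

```bash
cat > m.py <<'E'
from h import *
T=pickle.load(open('top0.pkl','rb'));S=pickle.load(open('scene0.pkl','rb'))
def rect(p):
    (c,wh,a)=cv2.minAreaRect(p[:,:2].astype(np.float32)); 
    if wh[0]<wh[1]: wh=wh[::-1];a+=90
    return np.round(c,1),np.round(wh,1),round((a+90)%180-90,1)
rois={'T':{'shallow':(138,165,175,222),'mid':(298,175,336,228),'deepsherd':(218,192,262,246),'tray':(350,148,428,242)},
'S':{'shallow':(370,260,435,335),'mid':(195,155,268,222),'deepsherd':(290,175,360,250),'tray':(100,112,220,210)}}
for nm,c in (('T',T),('S',S)):
    P=cloud(c);hsv=cv2.cvtColor(c['pixels'],cv2.COLOR_RGB2HSV)
    for k,(a,b,d,e) in rois[nm].items():
        p=P[b:e,a:d].reshape(-1,3);h=hsv[b:e,a:d].reshape(-1,3).astype(int)
        ok=np.abs(p[:,2])<200;p=p[ok];h=h[ok]
        if k=='deepsherd':
            print('hsv',np.median(h[p[:,2]>88],0),np.median(h[abs(p[:,2]-70)<4],0))
            hi=p[:,2]>80;q=p[hi];print('  sherd',rect(q),np.percentile(q[:,2],[2,50,99]))
            q=p[(p[:,2]>64)&(p[:,2]<75)];print('  deep',rect(q),np.median(q[:,2]),cv2.boxPoints(cv2.minAreaRect(q[:,:2].astype(np.float32))).round().tolist())
        elif k=='tray':
            q=p[(p[:,2]>22)&(p[:,2]<36)];print('  tray',rect(q),len(q),np.median(q[:,2]));print('  corners',cv2.boxPoints(cv2.minAreaRect(q[:,:2].astype(np.float32))).round().tolist())
        else:
            m=np.median(p[p[:,2]>20][:,2]) if nm=='T' else {'shallow':35,'mid':49}[k];q=p[np.abs(p[:,2]-m)<5];print(k,rect(q),np.median(q[:,2]))
cr=cv2.resize(S['pixels'][150:260,270:380,::-1],None,fx=5,fy=5,interpolation=cv2.INTER_CUBIC);cv2.imwrite('pics/crop.png',cr)
E
python3 m.py
```

```text
shallow (array([540.6, 344.2]), array([117.9,  58.8]), 4.2) 34.2598896753301
mid (array([ 527.3, -122. ]), array([121.3,  60.1]), -15.3) 49.20154475494496
hsv [ 11. 185. 182.] [ 19.  113.  184.5]
  sherd (array([458.8,  94.8]), array([110.7,  56. ]), -29.2) [ 85.45484076 100.71648311 108.12779864]
  deep (array([466.5,  88.1]), array([127. ,  76.7]), -0.5) 69.54650145188361 [[403.0, 50.0], [530.0, 49.0], [530.0, 126.0], [403.0, 127.0]]
  tray (array([ 550.6, -333.7]), array([224.1, 145.3]), -17.1) 707 28.62199602572491
  corners [[422.0, -370.0], [636.0, -436.0], [679.0, -297.0], [465.0, -231.0]]
shallow (array([543. , 345.6]), array([121.7,  60.2]), 3.6) 34.56724021977061
mid (array([ 557.2, -130.5]), array([182.1,  64.2]), -16.3) 49.08611656021981
hsv [  8. 164. 159.] [ 18.  98. 154.]
  sherd (array([497.7,  86. ]), array([189.4,  78.7]), -13.8) [ 81.70454041 100.24903692 107.57875401]
  deep (array([505.2,  89.3]), array([183. ,  78.9]), -11.9) 69.58109314288095 [[408.0, 70.0], [587.0, 32.0], [603.0, 109.0], [424.0, 147.0]]
  tray (array([ 555.7, -339.4]), array([389.5, 258.8]), -65.3) 1039 28.185849906938074
  corners [[357.0, -217.0], [520.0, -570.0], [755.0, -462.0], [592.0, -108.0]]
```

View pics/crop.png

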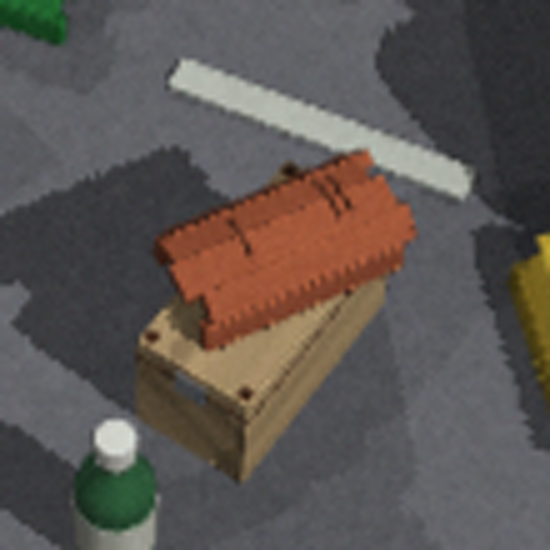

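The close crop confirms it. The terracotta arched sherd lies skewed on the deep case, with its crown at about z=106 and the lid at about 70. Next I hover over it with the wrist camera.

```bash
cat >> h.py <<'E'
def go(x,y,z,jaw=None):
    s=robot.get_state();M=R.from_quat(s['tool_rot']).as_matrix()
    a=np.degrees(np.arctan2(M[1,0],M[0,0]))
    roll=0 if jaw is None else -((jaw-a+90)%180-90)
    print('t',round(s['t'],2),'at',s['tool_pos'].round(1),'jaw',a.round(2),'tilt',M[2,2].round(4),'travel',(M.T@(np.array([x,y,z])-s['tool_pos'])).round(1),'roll',round(roll,2),'f',s['ft_force'].round(1),'gap',round(s['finger_gap']*94,1))
def rect(p):
    (c,wh,a)=cv2.minAreaRect(p[:,:2].astype(np.float32)); 
    if wh[0]<wh[1]: wh=wh[::-1];a+=90
    return np.round(c,1),np.round(wh,1),round((a+90)%180-90,1)
E
python3 -c "
from h import *
go(459,95,200,61)"
```

```text
t 0.15 at [258.6 568.7 205. ] jaw 65.55 tilt -1.0 travel [-348.2  378.5    5.3] roll 4.55 f [-0.6 -0.  -0.3] gap 94.2
```

step_arm --pt "-35 38 0" --pt "-75 82 0" --pt "-115 125 0" --pt "-155 168 0" --pt "-195 212 0" --roll '[0,1,2,3,4.5]' --hand 1

```text
t: 0.78
tool_pos: [371.3, 301.8, 205.5]
tool_rot: [0.862, 0.508, 0.0, -0.0]
ft_force: [1.7, -0.0, 0.5]
finger_gap: 0.999
```

```bash
python3 -c "
from h import *
go(459,95,200,61)"
```

```text
t 0.78 at [371.3 301.8 205.5] jaw 61.01 tilt -1.0 travel [-138.4  176.9    5.4] roll 0.01 f [ 1.7 -0.   0.5] gap 93.9
```

step_arm --pt "-36 46 0" --pt "-72 92 0" --pt "-108 138 0" --pt "-138 177 5" --pt "-138 177 5" --roll '[0,0,0,0,0]'

```text
t: 1.4
tool_pos: [459.8, 93.9, 200.2]
tool_rot: [0.863, 0.506, -0.0, 0.0]
ft_force: [-0.4, -0.2, -0.1]
finger_gap: 1.001
```

```bash
cat > w.py <<'E'
from h import *
import sys
c=grab('wrist');n=sys.argv[1];save(c,n+'.png');pickle.dump(c,open(n+'.pkl','wb'))
P=cloud(c);hsv=cv2.cvtColor(c['pixels'],cv2.COLOR_RGB2HSV).astype(int)
go(*[float(v) for v in sys.argv[2:6]])
red=(hsv[...,0]<13)&(hsv[...,1]>120)
q=P[red&(P[...,2]>76)&(P[...,2]<120)];print('sherd',rect(q),np.percentile(q[:,2],[1,50,99]).round(),len(q))
print('lid z',np.median(P[(abs(P[...,2]-70)<6)&~red][:,2]))
q=P[red&(P[...,2]>98)&(P[...,2]<120)];print('crown',rect(q))
E
python3 w.py w1 459 95 80 61
```

```text
t 1.45 at [459.2  96.  200.3] jaw 60.89 tilt -1.0 travel [ -0.9   0.4 120.3] roll -0.11 f [ 0.4  0.6 -0.4] gap 94.0
sherd (array([457.5,  94.2]), array([110.2,  54. ]), -28.7) [ 90. 104. 108.] 5400
lid z 71.43948516240414
crown (array([458.1,  94.8]), array([109.9,  43.8]), -28.2)
```

View pics/w1.png

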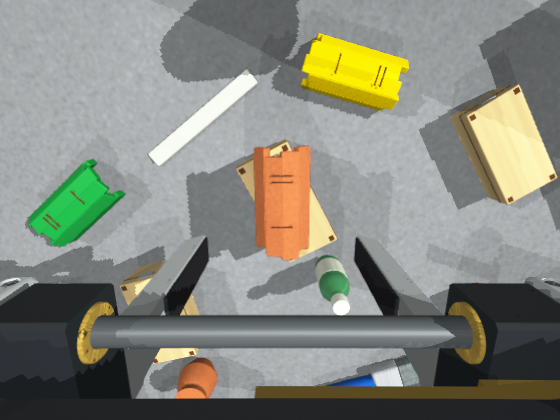

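The wrist view at (282,200) shows the sherd between the fingers, and its pose agrees with the top view: (458,94.5), -28.5°. Descending to TCP z of about 75.

step_arm --pt "0 0 45" --pt "-0.5 1 85" --pt "-0.5 1 108" --pt "-0.5 1 120" --pt "-0.5 1 125" --roll '[0,0,-0.5,-0.5,-0.5]'

```text
t: 2.08
tool_pos: [459.6, 96.9, 75.4]
tool_rot: [0.859, 0.512, -0.0, -0.0]
ft_force: [1.0, -0.4, -0.2]
finger_gap: 0.998
```

step_arm --pt "0 0 0" --pt "0 0 0" --pt "0 0 0" --pt "0 0 0" --pt "0 0 0" --roll '[0,0,0,0,0]' --hand 0.3

```text
t: 2.7
tool_pos: [459.8, 96.3, 75.7]
tool_rot: [0.859, 0.512, 0.0, 0.0]
ft_force: [-2.3, 0.8, 4.8]
finger_gap: 0.599
```

step_arm --pt "0 0 0" --pt "0 0 0" --pt "0 0 -5" --pt "0 0 -15" --pt "0 0 -15" --roll '[0,0,0,0,0]'

```text
t: 3.32
tool_pos: [460.1, 96.5, 91.3]
tool_rot: [0.859, 0.512, 0.001, 0.0]
ft_force: [-0.4, -0.2, -2.6]
finger_gap: 0.596
```

```bash
python3 -c "
from h import *
go(516,-323,130,73)
c=grab('wrist');P=cloud(c);hsv=cv2.cvtColor(c['pixels'],cv2.COLOR_RGB2HSV).astype(int)
q=P[(hsv[...,0]<13)&(hsv[...,1]>120)&(P[...,2]>90)&(P[...,2]<150)];print('sherd',rect(q),np.percentile(q[:,2],[1,50,99]).round())"
```

```text
t 3.33 at [460.1  96.5  91.3] jaw 61.55 tilt -1.0 travel [-342.1  249.   -38.8] roll -11.45 f [-0.4 -0.2 -2.6] gap 56.0
sherd (array([458.5,  95.2]), array([110.6,  57. ]), -27.3) [106. 119. 123.]
```

The sherd is lifted level: its crown rose 15 mm. Now I carry it to the bay.

step_arm --pt "0 0 -39" --pt "-25 18 -40" --pt "-60 44 -40" --pt "-95 69 -40" --pt "-130 95 -40" --roll '[0,0,0,0,0]'

```text
t: 4.0
tool_pos: [481.2, -64.5, 130.4]
tool_rot: [0.859, 0.512, 0.0, -0.0]
ft_force: [0.6, 0.5, -1.4]
finger_gap: 0.594
```

step_arm --pt "-35 25 0" --pt "-70 51 0" --pt "-105 76 0" --pt "-140 102 0" --pt "-170 124 0" --roll '[-1,-3,-6,-9,-11.5]'

```text
t: 4.62
tool_pos: [509.2, -273.4, 130.2]
tool_rot: [0.803, 0.596, -0.0, -0.0]
ft_force: [0.2, 0.8, -2.0]
finger_gap: 0.595
```

```bash
python3 -c "
from h import *
go(516,-323,130,73);go(516,-323,12,73)"
```

```text
t 4.62 at [ 509.2 -273.4  130.2] jaw 73.11 tilt -1.0 travel [-45.5  21.    0.2] roll 0.11 f [ 0.2  0.8 -2. ] gap 56.0
t 4.62 at [ 509.2 -273.4  130.2] jaw 73.11 tilt -1.0 travel [-45.4  21.  118.2] roll 0.11 f [ 0.2  0.8 -2. ] gap 56.0
```

step_arm --pt "-25 11 0" --pt "-45 21 0" --pt "-45 21 30" --pt "-45 21 65" --pt "-45 21 88" --roll '[0,0,0,0,0]'

```text
t: 5.25
tool_pos: [515.6, -320.5, 40.6]
tool_rot: [0.804, 0.595, -0.0, -0.001]
ft_force: [0.4, -1.0, -0.7]
finger_gap: 0.592
```

```bash
python3 -c "
from h import *
for n in ['top0','scene0']:
    c=pickle.load(open(n+'.pkl','rb'));P=cloud(c);d=P[...,:2]-[516,-323]
    q=P[(np.hypot(d[...,0],d[...,1])<45)];print(n,'floor z',np.median(q[:,2]),len(q))
    q=P[(np.hypot(P[...,0]-480,P[...,1]+230)<25)];print('table',np.median(q[:,2]))
go(516,-323,12.5,73)"
```

```text
top0 floor z 5.102317902817617 700
table 0.5167212920670181
scene0 floor z 4.664043573278946 732
table 1.0495671955757189
t 5.25 at [ 515.6 -320.5   40.6] jaw 73.05 tilt -1.0 travel [-2.3  1.1 28.1] roll 0.05 f [ 0.4 -1.  -0.7] gap 55.6
```

step_arm --pt "0 0 12" --pt "0 0 22" --pt "0 0 26" --pt "0 0 29" --pt "0 0 29" --roll '[0,0,0,0,0]'

```text
t: 5.88
tool_pos: [516.4, -321.0, 13.7]
tool_rot: [0.804, 0.595, 0.0, 0.0]
ft_force: [0.7, -0.2, -1.5]
finger_gap: 0.601
```

step_arm --pt "0 0 1" --pt "0 0 2" --pt "0 0 2.5" --pt "0 0 2.5" --roll '[0,0,0,0]'

```text
t: 6.38
tool_pos: [516.4, -321.1, 11.7]
tool_rot: [0.804, 0.595, 0.0, 0.0]
ft_force: [-2.7, 2.9, 9.9]
finger_gap: 0.593
```

Contact at about 10 N. I release and retreat.

step_arm --pt "0 0 0" --pt "0 0 0" --pt "0 0 0" --pt "0 0 0" --pt "0 0 0" --roll '[0,0,0,0,0]' --hand 0.85

```text
t: 7.0
tool_pos: [516.3, -321.0, 11.0]
tool_rot: [0.804, 0.595, -0.0, 0.0]
ft_force: [0.1, -0.7, 0.0]
finger_gap: 0.851
```

step_arm --pt "0 0 -10" --pt "0 0 -35" --pt "0 0 -80" --pt "0 0 -130" --pt "0 0 -180" --roll '[0,0,0,0,0]'

```text
t: 7.62
tool_pos: [516.0, -321.0, 193.4]
tool_rot: [0.804, 0.595, 0.0, 0.0]
ft_force: [0.8, 0.7, -0.8]
finger_gap: 0.849
```

Run:
```python
from h import *
go(527.2,-122,190,75)
def box(P,hsv,z,cen,r=75,ex=None):
    d=np.hypot(P[...,0]-cen[0],P[...,1]-cen[1])
    m=(d<r)&(abs(P[...,2]-z)<5)
    return rect(P[m]),np.median(P[m][:,2]).round(1),int(m.sum())
for n in ['top','scene','wrist']:
    c=grab(n);pickle.dump(c,open(n+'1.pkl','wb'));save(c,n+'1.png');P=cloud(c);hsv=cv2.cvtColor(c['pixels'],cv2.COLOR_RGB2HSV).astype(int)
    for k,z,cen in (('deep',70,(458,95)),('mid',50,(527,-122)),('shallow',35,(541,344))):
        try: print(n,k,box(P,hsv,z,cen))
        except Exception as e: print(n,k,'none')
    d=np.hypot(P[...,0]-516,P[...,1]+321)
    q=P[(d<60)&(P[...,2]>12)&(hsv[...,0]<13)&(hsv[...,1]>120)]
    if len(q)>50: print(n,'sherd',rect(q),np.percentile(q[:,2],[1,50,99]).round())
```

```text
t 7.62 at [ 516.  -321.   193.4] jaw 73.04 tilt -1.0 travel [193.6 -47.3   3.3] roll -1.96 f [ 0.8  0.7 -0.8] gap 79.8
top deep ((array([469.6,  96.4]), array([121. ,  60.2]), -1.3), np.float64(69.2), 875)
top mid ((array([ 527.1, -121.9]), array([121.2,  60. ]), -15.1), np.float64(49.3), 822)
top shallow ((array([540.8, 343.9]), array([117.5,  58.2]), 3.8), np.float64(34.5), 779)
top sherd (array([ 514.9, -311.4]), array([101.5,  70.4]), -14.7) [ 14.  35. 322.]
scene deep ((array([469.6,  96.6]), array([124.5,  61.4]), -1.4), np.float64(69.4), 1233)
scene mid ((array([ 528.3, -121.9]), array([121.7,  63.5]), -15.8), np.float64(49.4), 1088)
scene shallow ((array([542.7, 345.6]), array([123.4,  60.1]), 3.5), np.float64(34.6), 1478)
scene sherd (array([ 514.2, -327.6]), array([112.4,  78.8]), -19.0) [13. 35. 44.]
wrist deep ((array([0., 0.]), array([0., 0.]), 0.0), np.float64(nan), 0)
wrist mid ((array([ 525.5, -122.7]), array([121.6,  62. ]), -15.1), np.float64(51.2), 6778)
wrist shallow ((array([0., 0.]), array([0., 0.]), 0.0), np.float64(nan), 0)
wrist sherd (array([ 513.8, -322.4]), array([109. ,  54.7]), -17.1) [24. 39. 44.]
  return _methods._mean(a, axis=axis, dtype=dtype,
  ret = ret.dtype.type(ret / rcount)
```

The sherd lies flat in the bay with its crown at about 42 mm, and all views agree on the cases. Now for mid: hover and descend.

step_arm --pt "40 -10 0" --pt "90 -22 0" --pt "140 -34 0" --pt "180 -44 3" --pt "193 -47 30" --roll '[-0.5,-1,-1.5,-2,-2]' --hand 1

```text
t: 8.4
tool_pos: [528.2, -119.9, 161.1]
tool_rot: [0.792, 0.61, 0.001, 0.0]
ft_force: [0.1, -0.5, -0.2]
finger_gap: 1.001
```

Run:
```python
from h import *
go(527,-122,15,74.8)
c=grab('wrist');P=cloud(c);d=np.hypot(P[...,0]-527,P[...,1]+122);q=P[(d<75)&(abs(P[...,2]-50)<5)];print(rect(q),np.median(q[:,2]),len(q))
```

```text
t 8.4 at [ 528.2 -119.9  161.1] jaw 75.24 tilt -1.0 travel [ -2.5  -0.8 146.1] roll 0.44 f [ 0.1 -0.5 -0.2] gap 94.1
(array([ 525.6, -122.1]), array([121.8,  60. ]), -15.2) 51.55089654569889 7049
```

step_arm --pt "0 0 50" --pt "0.5 0 100" --pt "0.5 0 125" --pt "0.5 0 140" --pt "0.5 0 146" --roll '[0.4,0.4,0.4,0.4,0.4]'

```text
t: 9.07
tool_pos: [527.5, -122.6, 14.6]
tool_rot: [0.795, 0.606, -0.0, -0.0]
ft_force: [-0.4, 1.3, 0.3]
finger_gap: 1.003
```

step_arm --pt "0 0 0" --pt "0 0 0" --pt "0 0 0" --pt "0 0 0" --pt "0 0 0" --roll '[0,0,0,0,0]' --hand 0.3

```text
t: 9.7
tool_pos: [528.0, -122.1, 15.4]
tool_rot: [0.795, 0.606, 0.0, 0.0]
ft_force: [-1.3, 0.4, 7.2]
finger_gap: 0.639
```

step_arm --pt "0 0 0" --pt "0 0 -5" --pt "0 0 -40" --pt "0 0 -85" --pt "0 0 -130" --roll '[0,0,0,0,0]'

```text
t: 10.32
tool_pos: [527.2, -122.2, 146.3]
tool_rot: [0.795, 0.606, -0.0, -0.0]
ft_force: [1.3, 0.5, -3.9]
finger_gap: 0.639
```

```bash
cat > held.py <<'E'
from h import *
import sys
# pose of the held case's lid relative to the tool: args case height, expected grip depth
s=robot.get_state();M=R.from_quat(s['tool_rot']).as_matrix();x=s['tool_pos']
for n in ['top','scene','wrist']:
    c=grab(n);P=cloud(c);hsv=cv2.cvtColor(c['pixels'],cv2.COLOR_RGB2HSV).astype(int)
    zt=x[2]+float(sys.argv[1])
    m=(np.hypot(P[...,0]-x[0],P[...,1]-x[1])<80)&(abs(P[...,2]-zt)<7)&(hsv[...,0]>12)&(hsv[...,0]<28)&(hsv[...,1]>60)
    if m.sum()>100: 
        q=P[m];k=(q[:,:2]@M[:2,:2])
        print(n,rect(q),'z',np.median(q[:,2]).round(1),'n',m.sum(),'off x,y tool',((np.percentile(k,1,0)+np.percentile(k,99,0))/2-x[:2]@M[:2,:2]).round(1),'ext',np.ptp(k,0).round())
    save(c,sys.argv[2]+n+'.png')
E
python3 held.py 34 h1; python3 -c "
from h import *
go(469.6,96.5,145,88.6)"
```

```text
scene (array([ 530.7, -122.8]), array([119.1,  62.8]), -16.0) z 185.2 n 522 off x,y tool [ 0.4 33.1] ext [ 63. 119.]
wrist (array([ 527.4, -124.2]), array([120.8,  61.9]), -15.4) z 185.3 n 19636 off x,y tool [-1.1 -0.3] ext [ 62. 121.]
t 10.47 at [ 528.6 -122.3  146.8] jaw 74.65 tilt -1.0 travel [ 195.4 -114.8    1.6] roll -13.95 f [-0.1 -0.3 -4.8] gap 59.7
```

step_arm --pt "30 -18 0" --pt "75 -44 0" --pt "120 -71 0" --pt "160 -95 0" --pt "190 -112 0" --roll '[-2,-5,-8,-11,-14]'

```text
t: 11.1
tool_pos: [468.4, 92.5, 143.7]
tool_rot: [0.714, 0.7, -0.001, -0.001]
ft_force: [0.3, -0.6, -4.7]
finger_gap: 0.637
```

step_arm --pt "0 0 0" --pt "0 0 0" --roll '[0,0]'

```text
t: 11.35
tool_pos: [469.6, 89.9, 144.1]
tool_rot: [0.716, 0.698, -0.001, -0.0]
ft_force: [1.0, 0.5, -4.7]
finger_gap: 0.637
```

```bash
python3 held.py 38 h2; python3 -c "
from h import *
go(469.6,96.5,95,88.6)
c=grab('wrist');P=cloud(c);s=robot.get_state()['tool_pos'];m=(abs(P[...,2]-s[2]-38)<10)&(np.hypot(P[...,0]-s[0],P[...,1]-s[1])<50);q=P[m];A=np.c_[q[:,:2]-s[:2],np.ones(len(q))];print('plane',np.linalg.lstsq(A,q[:,2],rcond=None)[0].round(3))"
```

```text
scene (array([470.9,  89.6]), array([120.6,  61. ]), -1.5) z 178.5 n 892 off x,y tool [-0.5 10. ] ext [ 61. 121.]
wrist (array([467.8,  88.2]), array([120.4,  61.1]), -1.4) z 180.5 n 19531 off x,y tool [-1.3 -2.4] ext [ 61. 120.]
t 11.5 at [470.   89.7 144.6] jaw 88.54 tilt -1.0 travel [ 6.8 -0.6 49.6] roll -0.06 f [-0.  -0.7 -3.8] gap 59.7
plane [ 1.00000e-03 -2.00000e-03  1.80977e+02]
```

step_arm --pt "6.5 -0.5 0" --pt "6.5 -0.5 20" --pt "6.5 -0.5 38" --pt "6.5 -0.5 48" --pt "6.5 -0.5 50" --roll '[0,0,0,0,0]'

```text
t: 12.18
tool_pos: [469.5, 97.2, 94.6]
tool_rot: [0.715, 0.699, -0.0, -0.0]
ft_force: [-0.6, -0.2, -4.4]
finger_gap: 0.635
```

```bash
python3 held.py 36 h3; python3 -c "
from h import *
go(469.6,96.5,85,88.6)"
```

```text
scene (array([470.1,  96. ]), array([121.2,  61.2]), 0.9) z 128.9 n 886 off x,y tool [-0.1  2. ] ext [ 62. 122.]
wrist (array([467.7,  95.7]), array([120.4,  61.5]), -1.3) z 131.3 n 19604 off x,y tool [-1.  -2.6] ext [ 62. 120.]
t 12.32 at [470.   97.3  95.4] jaw 88.65 tilt -1.0 travel [-0.8 -0.4 10.4] roll 0.05 f [ 0.4  0.2 -4.7] gap 59.9
```

View pics/h3scene.png

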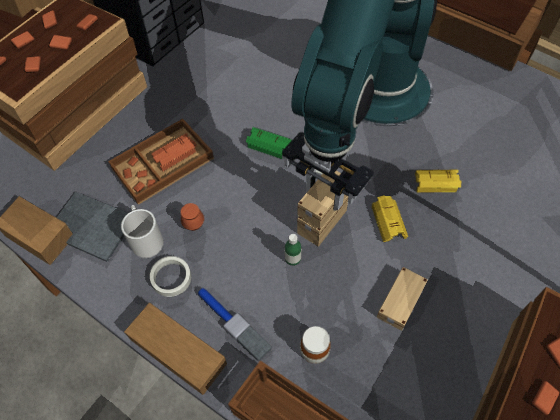

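The scene view shows the sherd in the tray at (175,150) and mid above deep at (320,205), aligned. I feel my way down.

step_arm --pt "-0.5 0 4" --pt "-0.5 0 7" --pt "-0.5 0 8" --pt "-0.5 0 9" --pt "-0.5 0 9" --roll '[0,0,0,0,0]'

```text
t: 12.95
tool_pos: [469.6, 96.7, 85.9]
tool_rot: [0.715, 0.699, -0.0, 0.0]
ft_force: [-0.4, -0.5, -3.8]
finger_gap: 0.636
```

step_arm --pt "0 0 1" --pt "0 0 1.5" --pt "0 0 1.5" --roll '[0,0,0]'

```text
t: 13.32
tool_pos: [469.8, 96.7, 85.4]
tool_rot: [0.715, 0.699, 0.0, 0.0]
ft_force: [-9.1, -1.8, 20.4]
finger_gap: 0.635
```

step_arm --pt "0 0 -0.7" --pt "0 0 -0.7" --pt "0 0 -0.7" --roll '[0,0,0]'

```text
t: 13.7
tool_pos: [469.7, 96.7, 85.4]
tool_rot: [0.715, 0.699, 0.0, 0.0]
ft_force: [-4.3, -0.0, 6.3]
finger_gap: 0.634
```

step_arm --pt "0 0 0" --pt "0 0 0" --pt "0 0 0" --pt "0 0 0" --pt "0 0 0" --roll '[0,0,0,0,0]' --hand 0.95

```text
t: 14.32
tool_pos: [469.6, 96.7, 85.1]
tool_rot: [0.715, 0.699, -0.0, 0.0]
ft_force: [0.2, 0.8, -0.6]
finger_gap: 0.946
```

step_arm --pt "0 0 -10" --pt "0 0 -35" --pt "0 0 -70" --pt "0 0 -110" --pt "0 0 -130" --roll '[0,0,0,0,0]'

```text
t: 14.95
tool_pos: [470.2, 96.8, 217.9]
tool_rot: [0.715, 0.699, 0.001, 0.001]
ft_force: [-0.1, -0.1, 0.3]
finger_gap: 0.949
```

Run:
```python
from h import *
go(541.5,344.5,150,93.7)
for n in ['top','scene','wrist']:
    c=grab(n);P=cloud(c);save(c,n+'2.png')
    for k,z,cen in (('midtop',120,(470,96)),('deeptop',70,(470,96)),('shallow',35,(541,344))):
        m=(np.hypot(P[...,0]-cen[0],P[...,1]-cen[1])<75)&(abs(P[...,2]-z)<5)
        if m.sum()>60: print(n,k,rect(P[m]),np.median(P[m][:,2]).round(1),int(m.sum()))
```

```text
t 14.95 at [470.2  96.8 217.9] jaw 88.64 tilt -1.0 travel [249.3  65.2  68.3] roll -5.06 f [-0.1 -0.1  0.3] gap 89.2
top shallow (array([541. , 344.3]), array([117.5,  59.2]), 3.1) 34.6 770
scene midtop (array([469.2,  95.9]), array([123.3,  61.5]), -1.0) 119.5 1313
scene deeptop (array([481.9, 119.2]), array([132.4,  53.1]), -27.6) 69.6 121
scene shallow (array([543.3, 345.6]), array([122.4,  60.4]), 3.6) 34.6 1468
wrist midtop (array([467.,  96.]), array([121.7,  60.2]), -1.2) 121.5 7666
wrist shallow (array([539.7, 344.7]), array([122.1,  62.4]), 3.6) 36.3 4435
```

Mid is on deep within about 1 mm. Now for shallow.

step_arm --pt "45 12 0" --pt "100 26 0" --pt "155 40 0" --pt "210 55 20" --pt "245 64 50" --roll '[-1,-2,-3,-4,-5]' --hand 1

```text
t: 15.72
tool_pos: [539.3, 342.8, 163.7]
tool_rot: [0.683, 0.73, 0.0, -0.0]
ft_force: [-0.3, -0.5, 0.4]
finger_gap: 0.995
```

Run:
```python
from h import *
c=grab('wrist');P=cloud(c);go(541.5,344.6,11,93.6)
q=P[(np.hypot(P[...,0]-541,P[...,1]-344)<75)&(abs(P[...,2]-35)<5)];print(rect(q),np.median(q[:,2]),len(q))
```

```text
t 15.78 at [537.4 345.5 158.7] jaw 94.0 tilt -1.0 travel [ -1.    4.8 147.6] roll 0.4 f [-5.7  1.8 -5.6] gap 94.0
(array([540.1, 345.2]), array([121.1,  60.1]), 3.7) 36.53275932901022 6237
```

step_arm --pt "0 0 0" --pt "0 0 0" --pt "0 0 20" --pt "0 0 50" --pt "0 0 50" --roll '[0,0,0,0,0]'

```text
t: 16.4
tool_pos: [538.9, 338.6, 114.4]
tool_rot: [0.685, 0.729, -0.001, -0.0]
ft_force: [-0.1, -0.3, 0.6]
finger_gap: 1.0
```

Run:
```python
from h import *
go(541.5,344.6,11,93.6)
```

```text
t 16.4 at [538.9 338.6 114.4] jaw 93.57 tilt -1.0 travel [  6.    3.1 103.4] roll -0.03 f [-0.1 -0.3  0.6] gap 94.0
```

step_arm --pt "5 2 30" --pt "5 2.5 65" --pt "5 2.5 90" --pt "5 2.5 100" --pt "5 2.5 103" --roll '[0,0,0,0,0]'

```text
t: 17.02
tool_pos: [542.2, 345.3, 13.2]
tool_rot: [0.684, 0.729, 0.001, 0.0]
ft_force: [-0.6, 0.3, -0.4]
finger_gap: 1.001
```

step_arm --pt "0 0 0" --pt "0 0 0" --pt "0 0 0" --pt "0 0 0" --pt "0 0 0" --roll '[0,0,0,0,0]' --hand 0.3

```text
t: 17.65
tool_pos: [541.7, 345.4, 12.5]
tool_rot: [0.684, 0.729, 0.0, 0.0]
ft_force: [-2.3, -0.2, 4.7]
finger_gap: 0.634
```

step_arm --pt "0 0 0" --pt "0 0 -5" --pt "0 0 -50" --pt "0 0 -110" --pt "0 0 -170" --roll '[0,0,0,0,0]'

```text
t: 18.27
tool_pos: [541.2, 344.8, 183.8]
tool_rot: [0.684, 0.729, -0.0, 0.0]
ft_force: [1.4, 1.1, -3.6]
finger_gap: 0.636
```

step_arm --pt "0 0 0" --pt "0 0 0" --roll '[0,0]'

```text
t: 18.52
tool_pos: [541.1, 344.9, 181.2]
tool_rot: [0.684, 0.729, -0.001, -0.0]
ft_force: [-0.0, 0.1, -3.8]
finger_gap: 0.637
```

```bash
python3 held.py 25 h4; python3 -c "
from h import *
go(469.6,96.5,180,88.7)"
```

```text
top (array([540. , 337.3]), array([118.7,  48. ]), 3.1) z 203.2 n 308 off x,y tool [-8.6 -0.9] ext [ 49. 119.]
scene (array([549.2, 345. ]), array([108.4,  59.8]), 3.4) z 202.7 n 1450 off x,y tool [-0.4  9. ] ext [ 60. 108.]
wrist (array([540.2, 343.5]), array([120.7,  60.9]), 3.6) z 204.3 n 15278 off x,y tool [-1.1 -1.6] ext [ 61. 121.]
t 18.68 at [540.9 344.8 180.4] jaw 93.65 tilt -1.0 travel [-243.2  -86.9    1. ] roll 4.95 f [-0.1 -0.5 -3.4] gap 60.0
```

step_arm --pt "-35 -13 0" --pt "-85 -30 0" --pt "-140 -50 0" --pt "-190 -68 0" --pt "-225 -80 0" --roll '[0,1,2.5,4,5]'

```text
t: 19.3
tool_pos: [474.9, 113.2, 181.4]
tool_rot: [0.716, 0.698, -0.001, -0.0]
ft_force: [0.4, 0.0, -3.7]
finger_gap: 0.635
```

step_arm --pt "-8 -4 0" --pt "-15 -5 0" --pt "-15 -5 0" --pt "-15 -5 0" --roll '[0,0,0,0]'

```text
t: 19.8
tool_pos: [470.9, 101.6, 182.0]
tool_rot: [0.715, 0.699, -0.0, -0.0]
ft_force: [0.2, -0.1, -3.3]
finger_gap: 0.634
```

```bash
python3 held.py 22.5 h5; python3 -c "
from h import *
go(469.5,96.3,140,88.7)"
```

```text
scene (array([475.3, 100.9]), array([114. ,  60.7]), -1.5) z 203.9 n 1078 off x,y tool [-0.4  5.4] ext [ 61. 114.]
wrist (array([470.3,  99.7]), array([121. ,  61.4]), -1.4) z 206.1 n 16995 off x,y tool [-1.2 -1.6] ext [ 61. 121.]
t 19.95 at [470.8 101.3 182.1] jaw 88.69 tilt -1.0 travel [-5.  -1.1 42.1] roll -0.01 f [ 0.6 -0.6 -3.9] gap 59.6
```

step_arm --pt "-5 -1 10" --pt "-5 -1 25" --pt "-5 -1 38" --pt "-5 -1 44" --pt "-5 -1 46" --roll '[0,0,0,0,0]'

```text
t: 20.58
tool_pos: [469.5, 95.8, 135.7]
tool_rot: [0.715, 0.699, -0.0, -0.0]
ft_force: [-0.0, -1.3, -3.1]
finger_gap: 0.64
```

```bash
python3 held.py 22.5 h6; python3 -c "
from h import *
go(469.5,96.3,132.5,88.7)"
```

```text
scene (array([475.9,  94.7]), array([111.5,  61.3]), -0.1) z 157.8 n 995 off x,y tool [-0.4  7.7] ext [ 62. 111.]
wrist (array([468.9,  94.2]), array([120.6,  61.5]), -1.3) z 160.2 n 16994 off x,y tool [-1.  -1.3] ext [ 61. 121.]
t 20.73 at [469.8  95.8 136.4] jaw 88.65 tilt -1.0 travel [ 0.5 -0.3  3.9] roll -0.05 f [-0.9  0.1 -3.3] gap 59.5
```

step_arm --pt "0.7 -0.5 1" --pt "0.7 -0.5 2" --pt "0.7 -0.5 3" --pt "0.7 -0.5 3" --roll '[0,0,0,0]'

```text
t: 21.22
tool_pos: [469.1, 96.5, 133.1]
tool_rot: [0.715, 0.699, -0.0, 0.0]
ft_force: [-0.1, 0.1, -3.8]
finger_gap: 0.636
```

step_arm --pt "0 0 0.7" --pt "0 0 0.7" --roll '[0,0]'

```text
t: 21.48
tool_pos: [469.1, 96.5, 132.5]
tool_rot: [0.715, 0.699, -0.0, 0.0]
ft_force: [0.2, 0.4, -2.6]
finger_gap: 0.634
```

step_arm --pt "0 0 0.7" --pt "0 0 0.7" --roll '[0,0]'

```text
t: 21.72
tool_pos: [469.2, 96.5, 132.4]
tool_rot: [0.715, 0.699, 0.0, -0.0]
ft_force: [-6.5, -1.0, 12.5]
finger_gap: 0.636
```

Contact is made. I ease back slightly, release and retreat.

step_arm --pt "0 0 -0.4" --pt "0 0 -0.4" --roll '[0,0]'

```text
t: 21.98
tool_pos: [469.2, 96.5, 132.4]
tool_rot: [0.715, 0.699, 0.0, 0.0]
ft_force: [-3.5, -0.6, 5.8]
finger_gap: 0.635
```

step_arm --pt "0 0 0" --pt "0 0 0" --pt "0 0 0" --pt "0 0 0" --pt "0 0 0" --roll '[0,0,0,0,0]' --hand 0.95

```text
t: 22.6
tool_pos: [469.1, 96.5, 132.2]
tool_rot: [0.715, 0.699, -0.0, 0.0]
ft_force: [-0.1, 0.1, -0.5]
finger_gap: 0.953
```

step_arm --pt "0 0 -10" --pt "0 0 -35" --pt "0 0 -70" --pt "0 0 -110" --pt "0 0 -130" --roll '[0,0,0,0,0]'

```text
t: 23.22
tool_pos: [469.6, 96.6, 264.9]
tool_rot: [0.715, 0.699, 0.001, 0.001]
ft_force: [-0.4, 0.0, 0.4]
finger_gap: 0.952
```

step_arm --pt "40 0 0" --pt "90 0 0" --pt "140 0 0" --pt "180 0 0" --pt "180 0 0" --roll '[0,0,0,0,0]'

```text
t: 23.85
tool_pos: [472.6, 279.3, 262.4]
tool_rot: [0.714, 0.7, -0.0, -0.0]
ft_force: [0.1, -0.2, -0.2]
finger_gap: 0.952
```

Run:
```python
from h import *
go(469,96,262,88.6)
for n in ['top','scene','wrist']:
    c=grab(n);P=cloud(c);save(c,n+'3.png');hsv=cv2.cvtColor(c['pixels'],cv2.COLOR_RGB2HSV).astype(int)
    for k,z in (('shallow top',155),('mid top',120),('deep top',70)):
        m=(np.hypot(P[...,0]-469,P[...,1]-96)<75)&(abs(P[...,2]-z)<5)
        if m.sum()>200: print(n,k,rect(P[m]),np.median(P[m][:,2]).round(1),int(m.sum()))
    q=P[(np.hypot(P[...,0]-515,P[...,1]+322)<60)&(P[...,2]>18)&(P[...,2]<60)&(hsv[...,0]<13)&(hsv[...,1]>120)]
    if len(q)>50: print(n,'sherd',rect(q),np.percentile(q[:,2],[1,50,99]).round())
```

```text
t 23.85 at [472.6 279.3 262.4] jaw 88.87 tilt -1.0 travel [-183.3   -0.     0.3] roll 0.27 f [ 0.1 -0.2 -0.2] gap 89.5
top shallow top (array([469.6,  95.8]), array([121.1,  60.3]), -1.4) 154.3 1023
top sherd (array([ 515.8, -320. ]), array([108.4,  56.7]), -16.2) [20. 36. 45.]
scene shallow top (array([470.1,  96.2]), array([124.1,  61.3]), -1.0) 154.5 1381
scene sherd (array([ 518.2, -318.7]), array([111.6,  57.4]), -14.4) [19. 35. 42.]
wrist shallow top (array([467.7,  95.4]), array([121.4,  61.5]), -1.2) 156.5 7518
wrist mid top (array([456.7, 119.7]), array([132.5,  52.4]), 24.2) 120.2 535
wrist deep top (array([456.7, 120. ]), array([133.7,  52.7]), 24.4) 70.1 333
```

View pics/scene3.png

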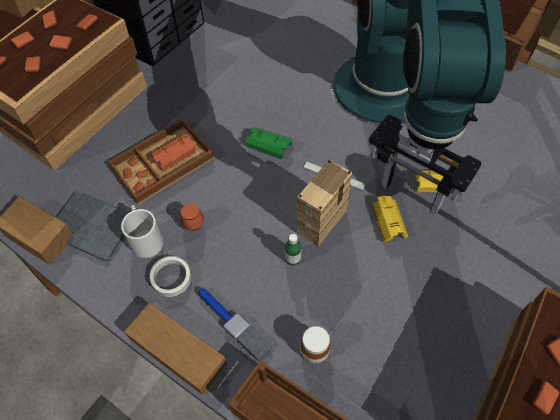

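View pics/top3.png

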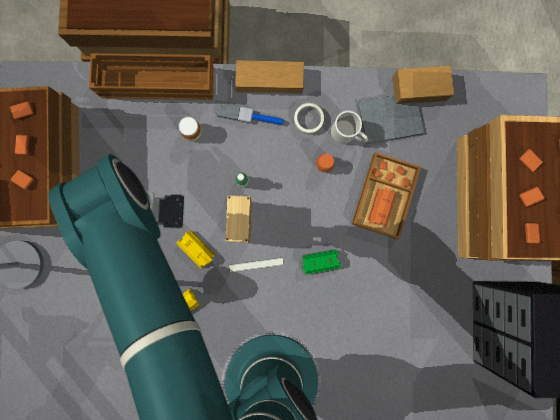

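Both views show the column square at scene (323,205) and top (238,218), the sherd in the tray, and the bystanders where they were. Handing in.

```bash
python3 -c "
from rig import robot
print(robot.sign_off())"
```

```text
the job is handed in; nothing more can be done
None
```

I laid the sherd hollow side down in the tray's large bay, then stacked the middle case on the deep one and the shallow case on top. I handed the job in at about 24 s of the 69 s allowed; sign-off reports no verdict.

**Last checks:**
- **Sherd:** it lies flat, with its crown about 42 mm above the table. Its centre is within about 5 mm of the bay centre.
- **Stack height:** the top lid is at about 154.5 mm, against 155 mm expected.
- **Stack alignment:** in the top and scene views the shallow case is centred within about 1 mm of where the deep case's lid was measured, and the long sides agree within 0.5°. The middle case was also within about 1 mm when placed. Its edges and the deep case's were mostly hidden in the final views.
- **Bystanders:** by eye they stand where they were in both views; I did not measure them.

**Disagreement:** the wrist camera consistently read about 2 mm lower in x and 2 mm higher in z than the other two cameras, which is about its stated calibration error. No check failed. Contact forces when setting the pieces down peaked at about 20 N.

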